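# Tip the autoclave test-load block onto its side on the loading board

### The job

Push the upright aluminium test-load block across the bench until it stands square against the steel front edge of the low loading board, then push it high up so that it pivots over that edge and comes to lie on its side on the board with its brass probe port facing up. Then slide it along the board until it sits square and fully home against the blue back stop, sideways about in the middle of the board. Do not lift or carry the block, leave the timer, the tape roll and the soap bottle where they stand, and let go at the end.

Things in the scene. Friction and masses are not known exactly. Their poses are not given: they have to be found in the camera images.
- block: aluminium block, 0.5 to 1 kg, 90 (its x) x 110 (y) x 100 mm high (z), edges rounded 3 mm, too wide to grip; origin: centre of its underside, upright at the start. Its +x face looks roughly at the board; the port is flush in its -x face; yellow patch on top. Friction on the bench is high: pushed low down it slides, pushed high up it may tip too early
- block_toe (a point): middle of the block's lower edge on its +x side (45 mm along its x, at underside height): the edge that meets the board's front edge. As the block tips over that edge, this toe slides back along the bench by up to 26 mm, and the block may stay leaning on the edge at about 60 degrees until its upper end is pushed on and down; it then lies with the toe overhanging by 15 to 35 mm
- block_head (a point): centre of the block's top face (100 mm above its underside, along the block's z): the end that must meet the back stop once the block lies on its side
- block_port (a point): centre of the probe port, a flush brass ring 26 mm across with a black hole, in the block's -x face, 52 mm above the underside
- board: low board fixed to the bench; origin on the bench at the foot of the middle of its front edge, +x level across the board from front edge to back stop, y along the edge, z up. Front face (x = 0): steel strip 14 mm high, 190 mm long. Flat grey bed 14 mm above the bench up to x = 110 mm, where the blue back stop begins (190 mm long, 22 mm above the bed, 14 mm thick)
- timer: white kitchen-style timer with grey knob, 66 x 66 x 47 mm, origin at the centre of its underside; leave it alone
- tape_roll: cream roll of tape lying flat, 68 mm across, 19 mm high, origin at the centre of its underside; leave it alone
- soap: pump bottle of soap with an orange top, 57 x 66 x 155 mm, standing beyond the back stop, origin at the centre of its underside; leave it alone
Mind the look-alikes: they are no part of the job. Of the things shaped like the block, the aluminium one is meant.

How it is judged:
By the outcome, as a careful person would: the job done as asked, in the order asked, and still so for the second after the job is handed in, with the robot touching nothing.
It also fails if it takes over 61 s, if anything falls off the work surface, if the arm or the gripper's body presses on something with over 40 N, if the wrist force passes 120 N, or if a joint passes its speed limit or range.

### The arm

A 6-joint arm with a two-finger parallel gripper is mounted at the origin on a cart in front of the work surface, level with it; the furniture and walls round the work are solid. World frame = base frame: x ahead of the robot, y to its left, z up, the work surface at z = 0. Lengths are in mm, angles in rad, forces in N, time in s.
With the tool pointing down it reaches from about 350 to 875 mm from the base axis. Payload 4.2 kg.
Tool frame: the origin (TCP) lies at the very end of the fingers, on their centre line; the grasp point (between the pads) lies 19 mm behind it (arm.grip_point_offset is the distance from the TCP to the grasp point, in mm); z points along the fingers, y is the direction in which the jaws open and shut (so a half turn about z gives the same grasp; the last joint's range is limited). The gripper opens to 85 mm and grips with 20 to 120 N. Pads are 22 mm wide; open, the fingers measure 114 mm over their backs; the gripper's body (76 mm by 85 mm) begins 54 mm behind the grasp point. The pads swing forward as they close: fully open they stand 13 mm farther back than shut.
Start: joints at [-0.906, 0.385, 0.008, 0, -1.194, -0.259], TCP at [246.734, -574.214, 197.012] pointing down, gripper open.
Joint ranges: [-3.14, 3.14], [-1.21, 2.06], [-1.07, 1.41], [-3.16, 2.05], [-2.99, -0.16], [-3.1, 3.1]. Speed limits (rad/s): [2.79, 2.79, 3.14, 3.14, 3.14, 3.14].

### API

Orientations are given as a unit quaternion [x, y, z, w].
In Python, from bench import arm gives the robot as it stands.
- The arm moves only by the tool drive_tool, never from a script. Its argument "steps" is a list of rows, each a list of 5 numbers: the shift along the tool's x, y, z in m, then the turn about the tool's z in degrees, then the finger opening in m, from 0 to 0.0854. A call has 1 to 20 rows; each row shifts and turns the commanded pose from where the row before left it, along the tool's axes as they then stand; what a row does not reach is not made up. A row lasts 1/10 s, in which the tool goes at most 50 mm and 8.59 degrees, less where a joint would pass 70% of its speed; a pose out of reach is approached as far as the arm can. A call is refused whole if a number of a shift passes 0.05 or a number of a turn 8.59, either way. A call with a gripper value outside its range is refused whole. The fingers move at their own pace and stop on an object; the grip force is fixed at half the most. Time passes only in rows, so rows that do not move let the fingers close. It gives the time, the measured TCP pose, the force and the opening at its end, in the units of the state.
- arm.read_state(): the state, without advancing time (a new reading comes with each control period).
- arm.get_image(name): name is "scene" or "top"; returns (picture, depth): 480x640x3 uint8, blue, green, red; 480x640 float32, mm along the optical axis (not along the pixel's ray), 0 where there is no reading.
- arm.camera_params(name): a dict with "K" (3x3 intrinsics, pixels), "dist" ([k1, k2, p1, p2, k3] as OpenCV has them; the pictures are not rectified), "world_to_cam" (4x4, takes a point from world to camera coordinates). Camera axes: x right, y up, looking along -z (the intrinsics and any distortion apply to the point x, -y, -z); pixel columns grow to the right and rows downward; lengths in mm; the calibration is good to about 2 mm. A picture is of the moment at which its call begins. camera_params takes no time and is no camera call.
- arm.job_done(): hands the job in, once; it reports no verdict.
The state is a dict: "clock": time; "joints": joint angles; "joint_vel": joint speeds; "joint_efforts": joint torques, N m; "position": TCP position; "ee_rot": TCP orientation; "contact_force": force on the tool from outside, world axes, zero at the start; "wrist_torque": the same for the moment, N m; "gripper_width": finger opening in mm.
Only numpy, scipy, OpenCV 4.12 (cv2) and the standard library are available. Lean on these libraries where they do the work, as an engineer would, in place of code of your own. Each camera call takes 0.05 s, during which the arm holds its last target.

## Working session

There is one attempt and no reset: what is moved stays moved. The work goes in short steps, Python scripts to look and compute and a tool call to move; the robot and the scene stay as the last step left them, time stands still between calls to the robot, and variables do not carry over. Pictures are saved under pics/ and viewed, and the job is handed in when it is done.

Besides the shell and the picture viewer there is one more tool, called after "Request:" as a command line: name --pt "numbers of a row" for each row, then --argument value for the rest. drive_tool: Moves the arm, as the interface text tells. Its arguments: {"type":"object","properties":{"steps":{"type":"array"}},"required":["steps"]}

```bash
ls; mkdir -p pics; cat > h.py <<'E'
import numpy as np, cv2
from bench import arm
def grab(n,tag):
    im,d=arm.get_image(n); cv2.imwrite(f'pics/{tag}_{n}.png',im); np.save(f'pics/{tag}_{n}.npy',d); return im,d
def ray(n,uv):
    p=arm.camera_params(n); K=np.array(p['K']);T=np.array(p['world_to_cam'])
    q=cv2.undistortPoints(np.array(uv,float).reshape(-1,1,2),K,np.array(p['dist'],float)).reshape(-1,2)
    d=np.c_[q[:,0],-q[:,1],-np.ones(len(q))]
    return -T[:3,:3].T@T[:3,3], d@T[:3,:3]
def onz(n,uv,z):
    o,d=ray(n,uv); return o+d*((z-o[2])/d[:,2])[:,None]
def dep(n,uv,dm):
    o,d=ray(n,uv); uv=np.array(uv).astype(int).reshape(-1,2); return o+d*dm[uv[:,1],uv[:,0]][:,None]
def proj(n,P):
    p=arm.camera_params(n);K=np.array(p['K']);T=np.array(p['world_to_cam'])
    c=np.atleast_2d(P)@T[:3,:3].T+T[:3,3]; c=c*[1,-1,-1]
    return cv2.projectPoints(c,np.zeros(3),np.zeros(3),K,np.array(p['dist'],float))[0].reshape(-1,2)
E
python3 - <<'E'
from h import *
s=arm.read_state();print(s)
for n in('scene','top'):
    grab(n,'a');p=arm.camera_params(n);T=np.array(p['world_to_cam']);print(n,-T[:3,:3].T@T[:3,3],p['K'],p['dist'])
E
```

```text
pics
{'clock': 0.0, 'joints': array([-9.06411088e-01,  3.85550928e-01,  6.62918365e-03, -4.82805012e-04,
       -1.19401567e+00, -2.58589727e-01]), 'joint_vel': array([ 0.00047577, -0.00040175, -0.00109167,  0.00029297,  0.00092063,
       -0.00018959]), 'joint_efforts': array([-1.33097528e-03, -3.92292452e+01,  1.88400275e+01,  4.18623939e+00,
       -4.68924176e-03, -3.13563874e-05]), 'position': array([ 246.46094176, -573.63418738,  195.92878993]), 'ee_rot': array([-2.01421133e-01,  9.79504125e-01,  1.05846578e-03, -2.75790412e-04]), 'contact_force': array([-0.5912106 ,  0.1325768 , -0.74762786]), 'wrist_torque': array([0.01101122, 0.03635733, 0.02959138]), 'gripper_width': 85.48531733246534}
scene [166.4397594  433.9298589  786.82323334] [[537.89808205   0.         326.62626075]
 [  0.         537.89808205 251.67949327]
 [  0.           0.           1.        ]] [0.03997748 0.         0.         0.         0.        ]
top [ 443.59752351   40.94243406 1166.2143716 ] [[522.52891953   0.         319.56392186]
 [  0.         522.52891953 237.049781  ]
 [  0.           0.           1.        ]] [-0.13528071  0.          0.          0.          0.        ]
```

View pics/a_scene.png

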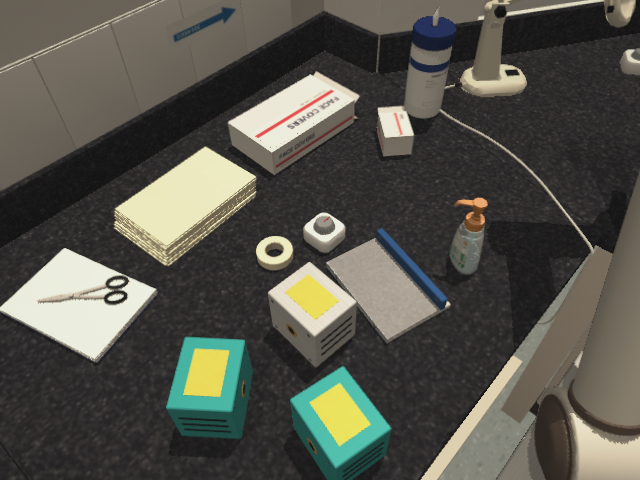

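View pics/a_top.png

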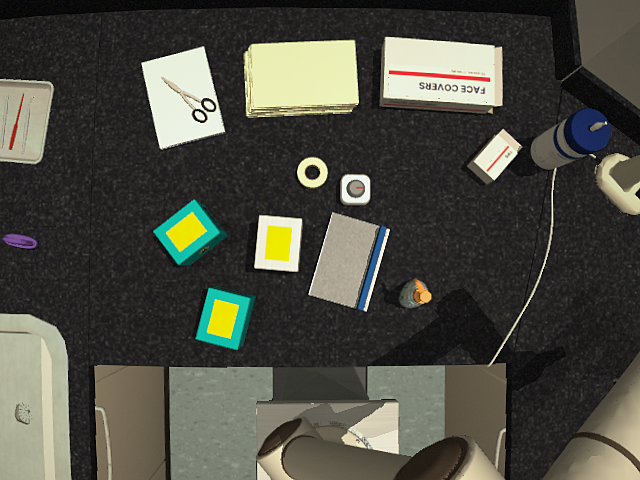

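The scene view shows the light metal block at (312,312), with its port on the left-front face and the board to its right. In the top view the block is at (278,243) and the board at (345,260), stop on the right. Candidates (top pixels): the aluminium-grey block at (278,243), and teal look-alikes at (189,233) and (224,319). I choose the bare metal one and will check it in a crop.

```bash
python3 - <<'E'
from h import *
t=cv2.imread('pics/a_top.png');s=cv2.imread('pics/a_scene.png')
a=cv2.resize(t[150:330,240:440],None,fx=2.0,fy=2.0,interpolation=cv2.INTER_CUBIC)
b=cv2.resize(s[200:370,250:460],None,fx=1.9,fy=1.9,interpolation=cv2.INTER_CUBIC)
h=max(a.shape[0],b.shape[0]);f=lambda i:cv2.copyMakeBorder(i,0,h-i.shape[0],0,0,0)
cv2.imwrite('pics/crop1.png',np.hstack([f(a),f(b)]))
dt=np.load('pics/a_top.npy')
def cont(im,lo,hi,box,name):
    m=cv2.inRange(cv2.cvtColor(im,cv2.COLOR_BGR2HSV),lo,hi);k=np.zeros_like(m);x0,y0,x1,y1=box;k[y0:y1,x0:x1]=m[y0:y1,x0:x1]
    c=max(cv2.findContours(k,0,2)[0],key=cv2.contourArea);r=cv2.minAreaRect(c);print(name,cv2.contourArea(c),r);return c,cv2.boxPoints(r)
_,bl=cont(t,(0,0,150),(180,255,255),(245,205,310,280),'block top')
P=onz('top',bl,100);print(P.round(1));print('sides',np.linalg.norm(np.diff(np.r_[P,P[:1]],axis=0),axis=1).round(1),P.mean(0).round(1))
_,y=cont(t,(25,150,150),(35,255,255),(245,205,310,280),'yellow');print(onz('top',y,100).round(1), dep('top',[(278,243)],dt))
_,b=cont(t,(100,120,50),(120,255,255),(340,200,400,320),'blue');P=onz('top',b,36);print(P.round(1),P.mean(0).round(1))
c,g=cont(t,(0,0,75),(180,90,200),(300,200,381,310),'bed');P=onz('top',g,14);print(P.round(1),np.linalg.norm(np.diff(np.r_[P,P[:1]],axis=0),axis=1).round(1))
print('bed depth',dep('top',[(345,260),(365,240)],dt).round(1))
for n,uv in (('timer',(356,189)),('tape',(323,172)),('soap',(421,296))): print(n,dep('top',[uv],dt).round(1))
E
```

```text
block top 2243.0 ((277.82379150390625, 242.93853759765625), (43.63822937011719, 53.68769454956055), 5.19442892074585)
[[450.3 151.7 100. ]
 [559.8 142.3 100. ]
 [551.5  53.2 100. ]
 [442.2  63.1 100. ]]
sides [109.8  89.5 109.8  88.9] [501.  102.5 100. ]
yellow 755.0 ((277.7909851074219, 242.79920959472656), (24.17304229736328, 33.498226165771484), 5.19442892074585)
[[469.3 130.1 100. ]
 [537.5 124.2 100. ]
 [533.   74.9 100. ]
 [464.8  81.  100. ]] [[500.74949784 102.23253024  98.3860181 ]]
blue 431.5 ((371.4016418457031, 267.683837890625), (5.984239101409912, 87.63780212402344), 16.059988021850586)
[[ 361.2  -63.4   36. ]
 [ 543.7 -117.5   36. ]
 [ 540.1 -130.1   36. ]
 [ 357.6  -75.8   36. ]] [450.6 -96.7  36. ]
bed 4061.0 ((343.5067443847656, 259.82476806640625), (49.80553436279297, 86.83761596679688), 16.232351303100586)
[[ 391.8   42.2   14. ]
 [ 575.9  -11.8   14. ]
 [ 544.8 -118.2   14. ]
 [ 360.7  -63.    14. ]] [191.9 110.8 192.2 109.6]
bed depth [[467.4 -40.5  17.2]
 [511.5 -85.   17.4]]
timer [[620.7 -63.3  45.4]]
tape [[663.5   7.3  16. ]]
soap [[ 393.9 -179.   154.6]]
```

View pics/crop1.png

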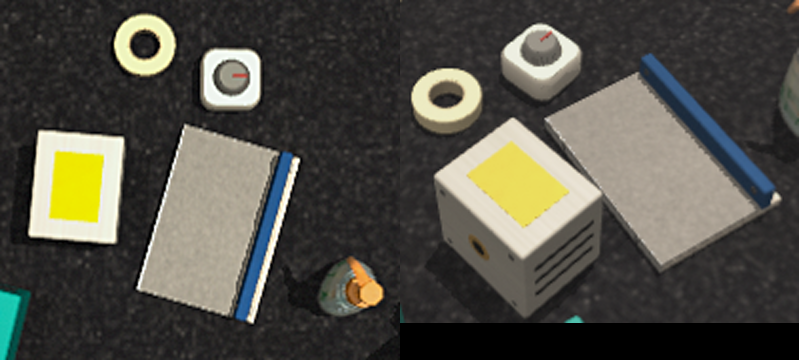

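```bash
cat >> h.py <<'E'
BO=np.array([483.9,15.2]);BA=np.arctan2(-.2814*1,.9596)  # angle of board y axis
BY=np.array([np.cos(BA),np.sin(BA)]);BX=np.array([BY[1],-BY[0]])
def toboard(P): P=np.atleast_2d(P)[:,:2]-BO; return np.c_[P@BX,P@BY]
def fromboard(a,b): return BO+a*BX+b*BY
def tool():
    from scipy.spatial.transform import Rotation as R
    s=arm.read_state();M=R.from_quat(s['ee_rot']).as_matrix();return s,M
def go(x,y,z):
    s,M=tool();d=M.T@(np.array([x,y,z])-s['position']);print('clock %.2f pos'%s['clock'],s['position'].round(1),'yaw',np.degrees(np.arctan2(M[1,0],M[0,0])).round(2),'F',s['contact_force'].round(1),'w',s['gripper_width'].round(1));print('tool shift mm',d.round(1),'board pos',toboard(s['position']).round(1))
E
python3 - <<'E'
from h import *
dt=np.load('pics/a_top.npy')
print(onz('top',[(225,233),(195,202),(255,295)],100).round(1),np.degrees(np.arctan2(BX[1],BX[0])))
print(toboard([501,102.5]),toboard([450.6,-96.7]))
E
```

```text
[[521.3 210.8 100. ]
 [585.4 273.8 100. ]
 [394.8 148.8 100. ]] -106.34362663695836
[[-88.58421743  -8.1569861 ]] [[116.74880226  -0.46601578]]
```

Request:
drive_tool --pt "0 0 -0.006 -7.7 0.03" --pt "0 0 -0.006 -7.7 0.03" --pt "0 0 -0.006 -7.7 0.03" --pt "0 0 -0.006 -7.7 0.03" --pt "0 0 -0.006 -7.7 0.03" --pt "0 0 -0.006 -7.7 0.03" --pt "0 0 -0.006 -7.7 0.03" --pt "0 0 -0.006 -7.7 0.03" --pt "0 0 0 0 0.03"

```text
clock: 1.0
position: [246.9, -574.4, 245.4]
ee_rot: [-0.675, 0.738, -0.0, -0.0]
contact_force: [0.5, -0.2, 0.3]
gripper_width: 30.2
```

Request:
drive_tool --pt "-0.025 -0.006 0 0 0.03" --pt "-0.048 -0.012 0 0 0.03" --pt "-0.048 -0.012 0 0 0.03" --pt "-0.048 -0.012 0 0 0.03" --pt "-0.048 -0.012 0 0 0.03" --pt "-0.048 -0.012 0 0 0.03" --pt "-0.048 -0.012 0 0 0.03" --pt "-0.048 -0.012 0 0 0.03" --pt "-0.048 -0.012 0 0 0.03" --pt "-0.048 -0.012 0 0 0.03" --pt "-0.048 -0.012 0 0 0.03" --pt "-0.048 -0.012 0 0 0.03" --pt "-0.048 -0.012 0 0 0.03" --pt "-0.048 -0.012 0 0 0.03" --pt "-0.048 -0.012 0 0 0.03" --pt "-0.048 -0.012 0 0 0.03" --pt "-0.025 -0.006 0 0 0.03" --pt "0 0 0 0 0.03"

```text
clock: 2.8
position: [507.5, 178.3, 243.4]
ee_rot: [-0.675, 0.738, 0.0, -0.001]
contact_force: [-0.1, 0.7, -0.7]
gripper_width: 29.9
```

```bash
python3 - <<'E'
from h import *
go(507.5,173,32)
E
```

```text
Traceback (most recent call last):
  File "h.py", line 26, in go
    s,M=tool();d=M.T@(np.array([x,y,z])-s['position']);print('clock %.2f pos'%s['clock'],s['position'].round(1),'yaw',np.degrees(np.arctan2(M[1,0],M[0,0])).round(2),'F',s['contact_force'].round(1),'w',s['gripper_width'].round(1));print('tool shift mm',d.round(1),'board pos',toboard(s['position']).round(1))
                                                                                                                                                                                                         ^^^^^^^^^^^^^^^^^^^^^^^^
AttributeError: 'float' object has no attribute 'round'
```

Request:
drive_tool --pt "0 0 0.03 0 0.03" --pt "0 0 0.04 0 0.03" --pt "0 0 0.04 0 0.03" --pt "0 0 0.04 0 0.03" --pt "0 0 0.03 0 0.03" --pt "0 0 0.02 0 0.03" --pt "0 0 0.009 0 0.03" --pt "0.004 0 0 0 0.03" --pt "0 0 0 0 0.03"

```text
clock: 3.7
position: [507.1, 171.0, 36.9]
ee_rot: [-0.674, 0.739, -0.0, 0.001]
contact_force: [-0.1, 1.1, 0.1]
gripper_width: 30.1
```

```bash
sed -i "s/s\['gripper_width'\].round(1)/round(s['gripper_width'],1)/" h.py; python3 - <<'E'
from h import *
go(507.5,173,34)
im,d=grab('scene','b')
cv2.imwrite('pics/b_c.png',cv2.resize(im[150:400,200:500],None,fx=2,fy=2))
E
```

```text
clock 3.70 pos [507.1 171.   36.9] yaw -95.22 F [-0.1  1.1  0.1] w 30.1
tool shift mm [-2.  -0.2  2.9] board pos [[-156.1  -21.6]]
```

View pics/b_c.png

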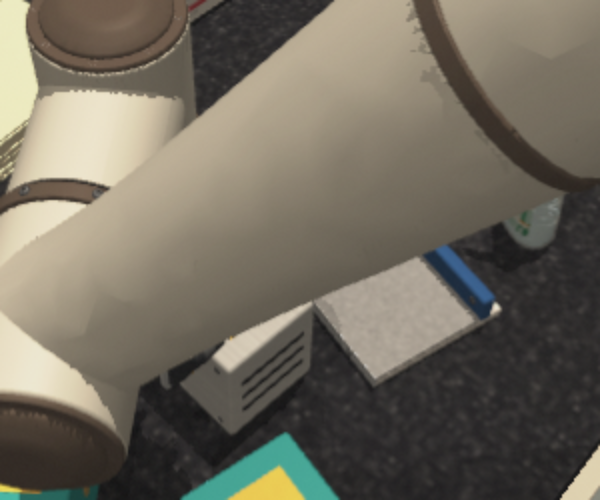

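The arm covers most of the scene view; block and bed are seen partly at (270,370) and (390,310), still undisturbed. Starting the low push.

Request:
drive_tool --pt "0.004 0 0.003 0 0.03" --pt "0.004 0 0 0 0.03" --pt "0.004 0 0 0 0.03" --pt "0.003 0 0 0 0.03" --pt "0.003 0 0 0 0.03" --pt "0.003 0 0 0 0.03" --pt "0.003 0 0 0 0.03"

```text
clock: 4.45
position: [506.4, 149.4, 34.0]
ee_rot: [-0.675, 0.738, -0.0, 0.003]
contact_force: [0.2, 4.8, 1.0]
gripper_width: 30.2
```

```bash
python3 - <<'E'
from h import *
go(507.5,173,34)
im,d=grab('top','c')
cv2.imwrite('pics/c_c.png',cv2.resize(im[150:350,200:450],None,fx=3,fy=3))
E
```

```text
clock 4.45 pos [506.4 149.4  34. ] yaw -95.12 F [0.2 4.8 1. ] w 30.2
tool shift mm [-23.6   1.    0.1] board pos [[-135.2  -16.2]]
```

View pics/c_c.png

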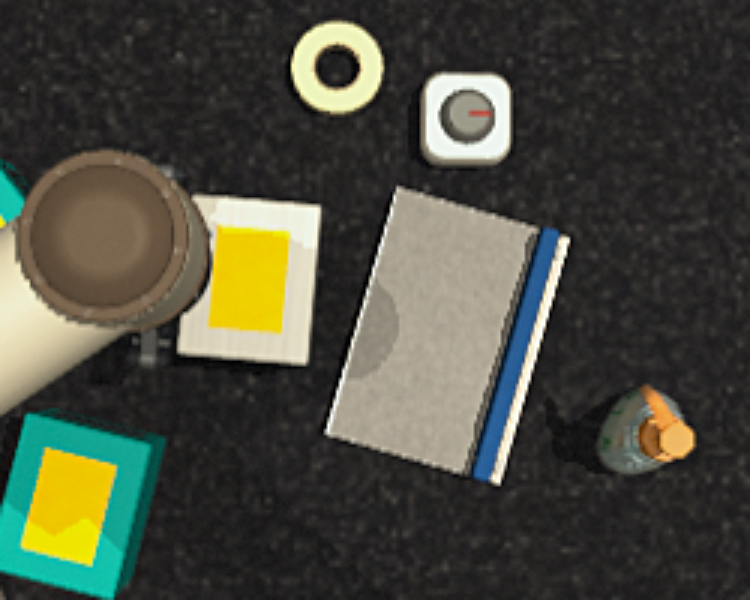

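The top view shows the block upright at crop (250,280), gripper behind it, about 5 mm pushed; timer and tape untouched.

```bash
python3 - <<'E'
from h import *
P=onz('top',[(306.7,219),(302,271.3)],100);print(P,toboard(P))
E
```

```text
[[549.84980517  43.4979614  100.        ]
 [442.89183828  53.16391367 100.        ]] [[-45.71258478  55.32188549]
 [-24.89024935 -50.03402399]]
```

Request:
drive_tool --pt "0.003 0 0 0 0.03" --pt "0.003 0 0 0 0.03" --pt "0.003 0 0 0 0.03" --pt "0.003 0 0 0 0.03" --pt "0.003 0 0 0 0.03" --pt "0.003 0 0 0 0.03" --pt "0.002 0 0 1.0 0.03" --pt "0.001 0 0 2.0 0.03" --pt "0.001 0 0 2.0 0.03" --pt "0.001 0 0 2.0 0.03" --pt "0.001 0 0 2.0 0.03" --pt "0.001 0 0 2.2 0.03" --pt "0.001 0 0 0 0.03" --pt "0 0 0 0 0.03"

```text
clock: 5.9
position: [506.5, 124.7, 35.1]
ee_rot: [-0.6, 0.8, -0.001, 0.006]
contact_force: [4.5, 7.1, 2.1]
gripper_width: 30.1
```

```bash
python3 - <<'E'
from h import *
go(507.5,173,34)
im,d=grab('top','d')
cv2.imwrite('pics/d_c.png',cv2.resize(im[150:350,200:450],None,fx=3,fy=3))
E
```

```text
clock 5.90 pos [506.5 124.7  35.1] yaw -106.22 F [4.5 7.1 2.1] w 30.1
tool shift mm [-46.7  12.6   1.4] board pos [[-111.4   -9.1]]
```

View pics/d_c.png

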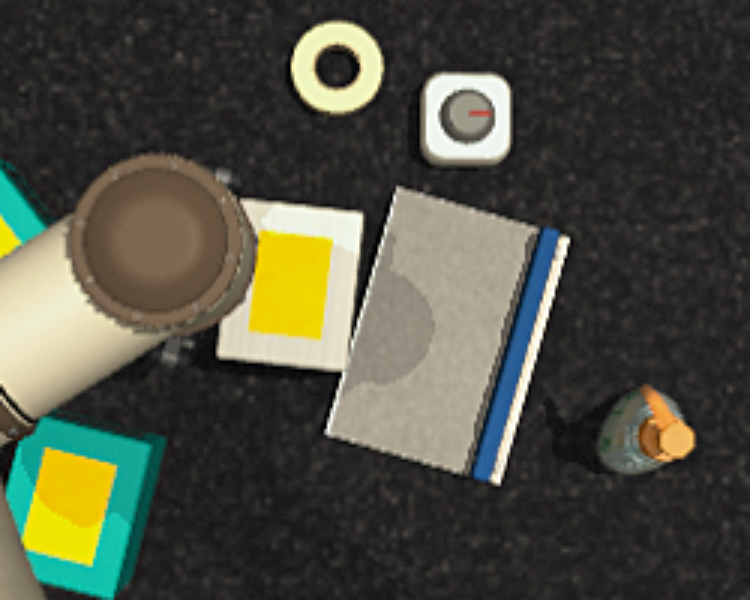

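The block is close to the front edge, front top corners at crop (363,211) and (342,371), not yet square.

Request:
drive_tool --pt "0.002 0 0 0 0.03" --pt "0.002 0 0 0 0.03" --pt "0.002 0 0 0 0.03" --pt "0.002 0 0 0 0.03" --pt "0.001 0 0 0 0.03" --pt "0 0 0 0 0.03"

```text
clock: 6.55
position: [506.7, 117.6, 36.4]
ee_rot: [-0.601, 0.799, -0.002, 0.009]
contact_force: [5.8, 8.6, 3.4]
gripper_width: 30.0
```

```bash
python3 - <<'E'
from h import *
P=onz('top',[(200+363/3,150+211/3),(200+342/3,150+371/3)],100);print(toboard(P))
go(507.5,173,34)
im,d=grab('top','e')
cv2.imwrite('pics/e_c.png',cv2.resize(im[150:350,200:450],None,fx=3,fy=3))
E
```

```text
[[-16.81571875  60.92560893]
 [ -0.07665    -47.82746669]]
clock 6.55 pos [506.7 117.6  36.4] yaw -106.15 F [5.8 8.6 3.4] w 30.0
tool shift mm [-53.4  14.7   2.9] board pos [[-104.7   -6.9]]
```

View pics/e_c.png

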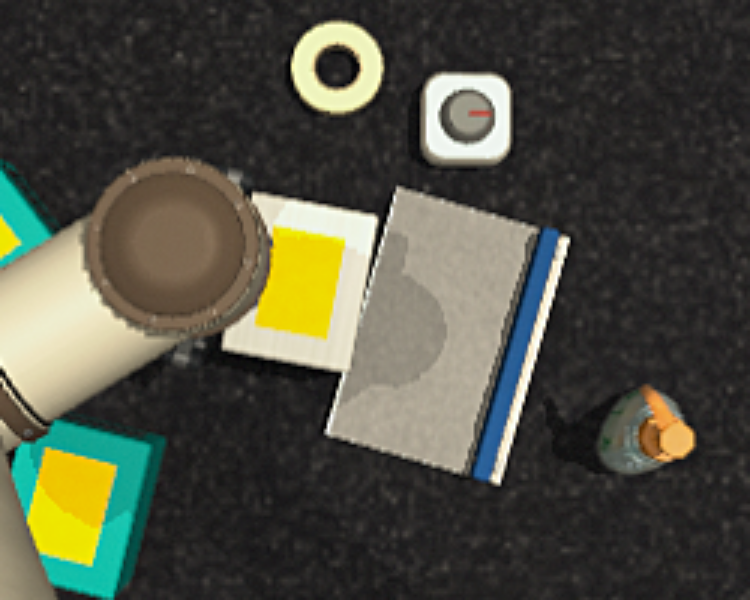

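Request:
drive_tool --pt "0.002 0 0.001 0 0.03" --pt "0.002 0 0 0 0.03" --pt "0.002 0 0 0 0.03" --pt "0 0 0 0 0.03"

```text
clock: 7.0
position: [507.6, 113.2, 36.6]
ee_rot: [-0.601, 0.799, -0.003, 0.012]
contact_force: [10.3, 8.9, 6.0]
gripper_width: 30.4
```

```bash
python3 - <<'E'
from h import *
P=onz('top',[(200+376/3,150+214/3),(200+345/3,150+371/3)],100);print(toboard(P))
go(507.5,173,34)
im,d=grab('top','f')
cv2.imwrite('pics/f_c.png',cv2.resize(im[180:310,260:400],None,fx=5,fy=4.6))
E
```

```text
[[ -7.71360516  61.4472476 ]
 [  1.87942759 -47.25875619]]
clock 7.00 pos [507.6 113.2  36.6] yaw -106.07 F [10.3  8.9  6. ] w 30.4
tool shift mm [-57.4  16.8   3.2] board pos [[-100.7   -4.8]]
```

View pics/f_c.png

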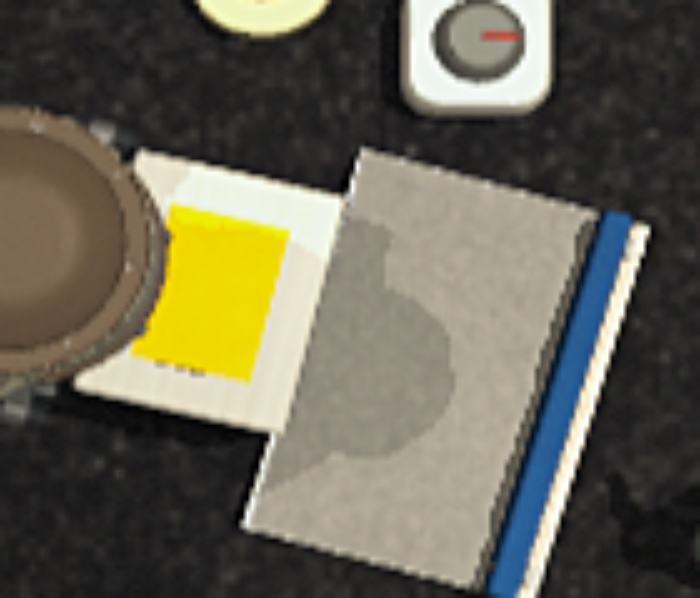

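Block now looks square on the strip (front corners at crop (345,197) and (272,432)), offset slightly toward the timer side. Back off and look before the high push.

Request:
drive_tool --pt "-0.01 0 0 0 0.03" --pt "-0.03 0 0 0 0.03" --pt "-0.03 -0.012 -0.02 0 0.03" --pt "0 0 -0.03 0 0.03" --pt "0 0 0 0 0.03"

```text
clock: 7.55
position: [530.2, 172.0, 84.9]
ee_rot: [-0.6, 0.8, -0.001, 0.002]
contact_force: [0.3, -0.6, -0.0]
gripper_width: 30.0
```

```bash
python3 - <<'E'
from h import *
P=onz('top',[(329,222.8),(314.4,273.9)],100);print(toboard(P))
go(507.5,173,34)
im,d=grab('top','g');s,_=grab('scene','g')
a=cv2.resize(im[180:310,240:400],None,fx=4,fy=4);cv2.imwrite('pics/g_c.png',a)
b=cv2.resize(s[180:400,220:480],None,fx=2.5,fy=2.5);cv2.imwrite('pics/g_d.png',b)
E
```

```text
[[  0.34410806  60.66213517]
 [  0.83847901 -48.05580671]]
clock 7.55 pos [530.2 172.   84.9] yaw -106.31 F [ 0.3 -0.6 -0. ] w 30.0
tool shift mm [ 5.5 22.3 50.8] board pos [[-163.5    0.4]]
```

View pics/g_c.png

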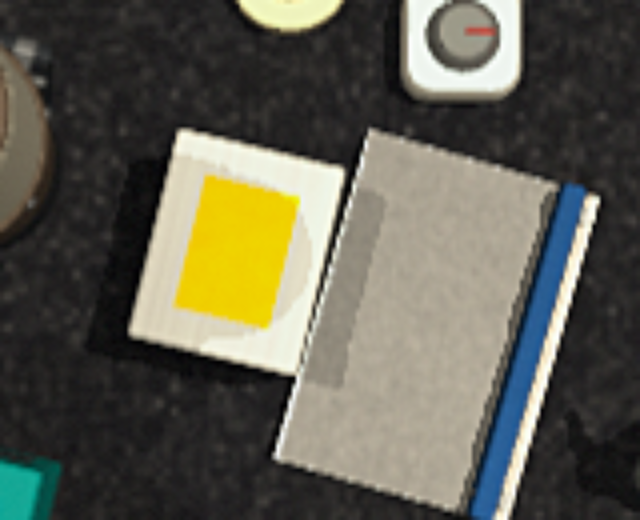

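View pics/g_d.png

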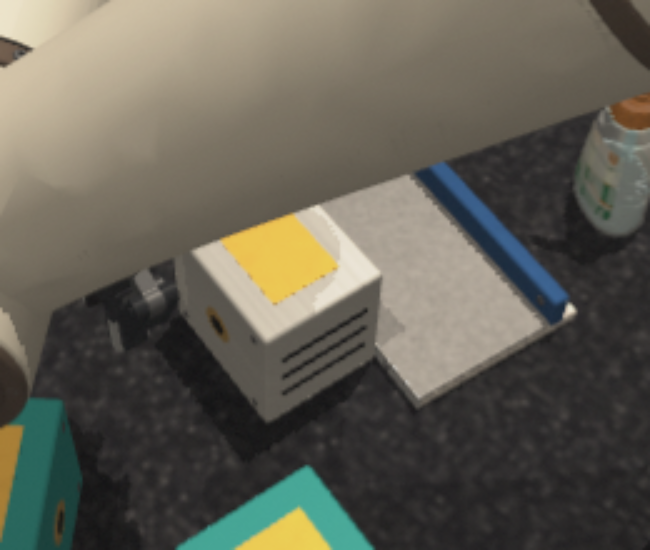

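Block upright, top centre at crop (238,250), front face along the strip; port is visible on the rear face (scene crop (217,323)). Measuring.

```bash
cat >> h.py <<'E'
def blocktop(tag,z=100,box=(245,195,345,290),lo=(0,0,150)):
    t=cv2.imread(f'pics/{tag}_top.png');d=np.load(f'pics/{tag}_top.npy')
    m=cv2.inRange(cv2.cvtColor(t,cv2.COLOR_BGR2HSV),lo,(180,255,255));k=np.zeros_like(m);x0,y0,x1,y1=box
    k[y0:y1,x0:x1]=m[y0:y1,x0:x1]; k[d>1166.2-z+25]=0
    k=cv2.morphologyEx(k,cv2.MORPH_OPEN,np.ones((5,5)))
    c=max(cv2.findContours(k,0,2)[0],key=cv2.contourArea);b=cv2.boxPoints(cv2.minAreaRect(c))
    P=toboard(onz('top',b,z));print(P.round(1),'centre',P.mean(0).round(1));return P
E
python3 - <<'E'
from h import *
blocktop('g')
P=toboard(onz('top',[(240+345/4,180+167/4),(240+297/4,180+375/4)],100));print(P)
E
```

```text
[[-88.8 -52.2]
 [-94.5  56.2]
 [ -6.   60.5]
 [ -0.9 -47.9]] centre [-47.6   4.2]
[[ -5.670512    61.15204289]
 [  0.45975604 -47.84808195]]
```

Request:
drive_tool --pt "0 -0.016 0.02 0 0.03" --pt "0 0 0.03 0 0.03" --pt "0.02 0 0.003 0 0.03" --pt "0.02 0 0 0 0.03" --pt "0.01 0 0 0 0.03" --pt "0.003 0 0 0 0.03" --pt "0.003 0 0 0 0.03" --pt "0.003 0 0 0 0.03" --pt "0.002 0 0 0 0.03" --pt "0 0 0 0 0.03"

```text
clock: 8.65
position: [529.6, 109.8, 30.3]
ee_rot: [-0.6, 0.8, -0.001, 0.003]
contact_force: [4.0, 3.0, 0.8]
gripper_width: 30.2
```

```bash
python3 - <<'E'
from h import *
go(507.5,173,34)
E
```

```text
clock 8.65 pos [529.6 109.8  30.3] yaw -106.25 F [4.  3.  0.8] w 30.2
tool shift mm [-54.6  38.9  -3.7] board pos [[-103.6   17.2]]
```

Request:
drive_tool --pt "0.002 0 -0.001 0 0.03" --pt "0.002 0 0 0 0.03" --pt "0.002 0 0 0 0.03" --pt "0.001 0 0 0 0.03" --pt "0 0 0 0 0.03"

```text
clock: 9.15
position: [529.1, 106.6, 32.4]
ee_rot: [-0.6, 0.8, -0.0, 0.006]
contact_force: [0.6, 14.1, 6.1]
gripper_width: 29.9
```

```bash
python3 - <<'E'
from h import *
go(507.5,173,34)
grab('top','i');blocktop('i')
im=cv2.imread('pics/i_top.png')
cv2.imwrite('pics/i_c.png',cv2.resize(im[180:310,240:400],None,fx=4,fy=4))
E
```

```text
clock 9.15 pos [529.1 106.6  32.4] yaw -106.3 F [ 0.6 14.1  6.1] w 29.9
tool shift mm [-57.7  39.4  -1.3] board pos [[-100.4   17.7]]
[[-87.1 -48.6]
 [-86.8  60. ]
 [  2.4  59.3]
 [  1.5 -49.3]] centre [-42.5   5.3]
```

View pics/i_c.png

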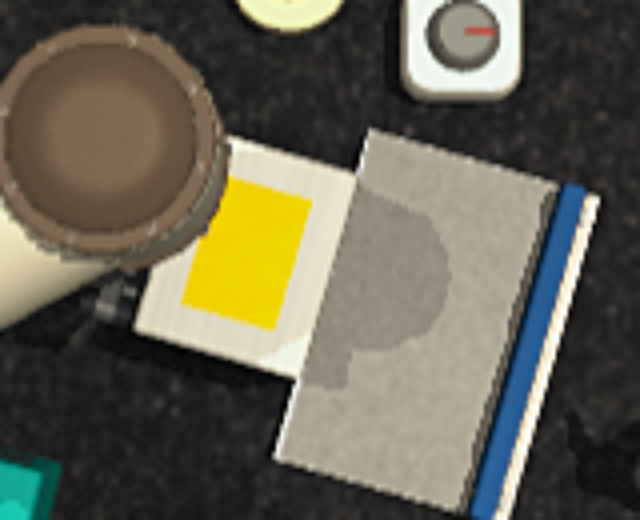

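Block square against the edge (front corners crop (357,175), (297,376)). Retract straight and re-measure.

Request:
drive_tool --pt "-0.004 0 0 0 0.03" --pt "-0.006 0 0 0 0.03" --pt "-0.02 0 0 0 0.03" --pt "-0.015 0.006 -0.02 0 0.03" --pt "0 0.006 -0.033 0 0.03" --pt "0 0 0 0 0.03"

```text
clock: 9.8
position: [527.8, 150.0, 86.5]
ee_rot: [-0.6, 0.8, -0.001, 0.003]
contact_force: [1.0, 1.0, 1.2]
gripper_width: 30.0
```

```bash
python3 - <<'E'
from h import *
go(507.5,173,34)
grab('top','j');blocktop('j')
im=cv2.imread('pics/j_top.png')
cv2.imwrite('pics/j_c.png',cv2.resize(im[180:310,240:400],None,fx=4,fy=4))
E
```

```text
clock 9.80 pos [527.8 150.   86.5] yaw -106.22 F [1.  1.  1.2] w 30.0
tool shift mm [-16.2  26.2  52.4] board pos [[-141.7    4.2]]
[[-88.8 -49.3]
 [-89.4  59.3]
 [ -0.2  59.4]
 [ -0.2 -49.2]] centre [-44.6   5. ]
```

View pics/j_c.png

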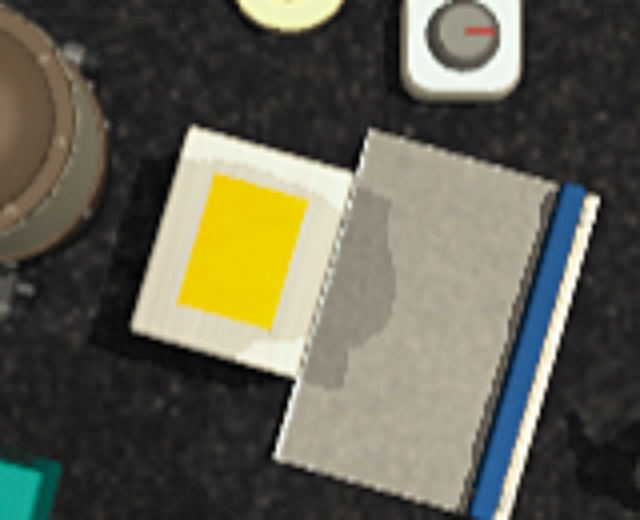

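Square, flush (front edge at x≈0) and free-standing. Now the high push.

Request:
drive_tool --pt "0.015 0 0 0 0.03" --pt "0.013 0 0 0 0.03" --pt "0.006 0 0 0 0.03" --pt "0.003 0 0 0 0.03" --pt "0.003 0 0 0 0.03" --pt "0.004 0 -0.003 0 0.03" --pt "0.004 0 -0.003 0 0.03" --pt "0.004 0 -0.003 0 0.03" --pt "0.004 0 -0.003 0 0.03" --pt "0.004 0 -0.003 0 0.03"

```text
clock: 10.85
position: [509.0, 90.2, 98.4]
ee_rot: [-0.599, 0.8, -0.0, 0.0]
contact_force: [-1.1, 0.9, -0.0]
gripper_width: 30.1
```

```bash
python3 - <<'E'
from h import *
go(507.5,173,34)
im,_=grab('top','k');s,_=grab('scene','k')
cv2.imwrite('pics/k_c.png',np.hstack([cv2.resize(im[180:310,260:400],None,fx=2.8,fy=2.8),cv2.resize(s[200:400,250:480],(400,364))]))
E
```

```text
clock 10.85 pos [509.   90.2  98.4] yaw -106.35 F [-1.1  0.9 -0. ] w 30.1
tool shift mm [-79.   24.8  64.4] board pos [[-79.   3.]]
```

View pics/k_c.png

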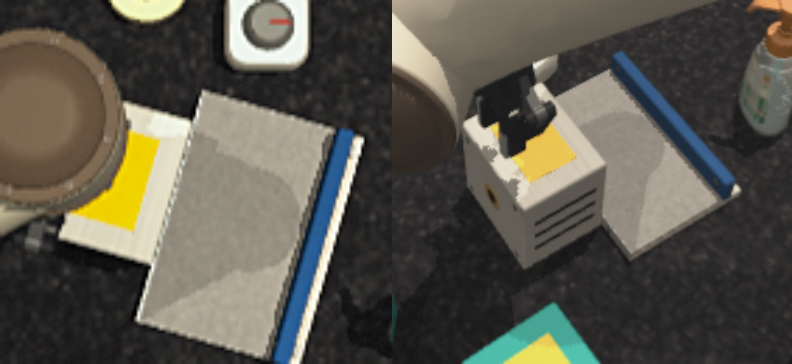

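The fingers rode over the top edge (scene crop (515,110)); block still upright. Back off and retry lower.

Request:
drive_tool --pt "0 0 -0.012 0 0.03" --pt "-0.03 0 0 0 0.03" --pt "-0.032 0 0 0 0.03" --pt "0 0 0.02 0 0.0" --pt "0 0 0.017 0 0.0" --pt "0 0 0 0 0.0" --pt "0 0 0 0 0.0"

```text
clock: 11.65
position: [526.9, 150.0, 73.7]
ee_rot: [-0.6, 0.8, -0.0, 0.0]
contact_force: [0.1, -0.2, -1.1]
gripper_width: -0.1
```

```bash
python3 - <<'E'
from h import *
go(507.5,173,34)
im,_=grab('top','l');s,_=grab('scene','l');blocktop('l')
cv2.imwrite('pics/l_c.png',cv2.resize(s[180:400,220:480],None,fx=2.7,fy=2.7))
E
```

```text
clock 11.65 pos [526.9 150.   73.7] yaw -106.32 F [ 0.1 -0.2 -1.1] w -0.1
tool shift mm [-16.6  25.1  39.7] board pos [[-141.5    3.3]]
[[-88.8 -49.3]
 [-89.4  59.3]
 [ -0.2  59.4]
 [ -0.2 -49.2]] centre [-44.6   5. ]
```

View pics/l_c.png

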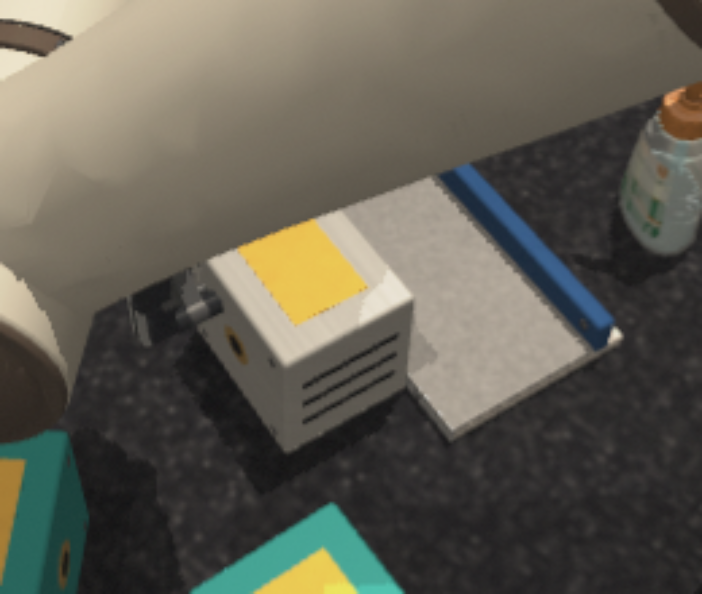

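Request:
drive_tool --pt "0.015 0 -0.003 0 0.0" --pt "0.015 0 0 0 0.0" --pt "0.006 0 0 0 0.0" --pt "0.003 0 0 0 0.0" --pt "0.003 0 0 0 0.0" --pt "0.003 0 0 0 0.0" --pt "0.003 0 0 0 0.0" --pt "0.003 0 0 0 0.0" --pt "0.003 0 0 0 0.0"

```text
clock: 12.65
position: [511.3, 98.0, 75.9]
ee_rot: [-0.599, 0.8, 0.0, -0.0]
contact_force: [1.0, 0.0, -0.0]
gripper_width: 0.4
```

```bash
python3 - <<'E'
from h import *
go(507.5,173,34)
im,_=grab('top','m');s,_=grab('scene','m')
cv2.imwrite('pics/m_c.png',np.hstack([cv2.resize(im[180:310,260:400],None,fx=2.8,fy=2.8),cv2.resize(s[200:400,250:480],(400,364))]))
E
```

```text
clock 12.65 pos [511.3  98.   75.9] yaw -106.34 F [ 1.  0. -0.] w 0.4
tool shift mm [-71.   24.7  41.9] board pos [[-87.1   3. ]]
```

View pics/m_c.png

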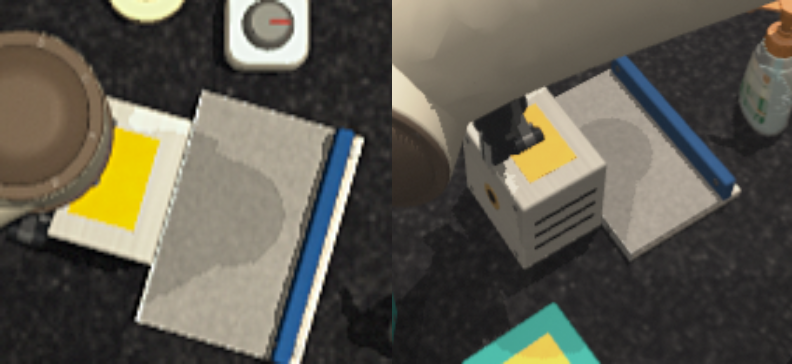

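```bash
python3 - <<'E'
from h import *
s=cv2.imread('pics/m_scene.png');d=np.load('pics/m_scene.npy')
cv2.imwrite('pics/m_d.png',cv2.resize(s[235:325,265:345],None,fx=6.6,fy=6.6,interpolation=cv2.INTER_CUBIC))
for u in [(285,262),(295,262),(300,270),(282,282),(288,290),(330,270),(345,290),(326,250),(300,285),(316,296)]:
    P=dep('scene',[u],d);print(u,s[u[1],u[0]],toboard(P).round(1),P[0,2].round(1))
dt=np.load('pics/m_top.npy')
for u in [(310,230),(320,240),(300,250),(326,225)]:
    P=dep('top',[u],dt);print(u,toboard(P).round(1),P[0,2].round(1))
E
```

```text
(285, 262) [ 81  94 100] [[-195.9 -163.6]] 426.3
(295, 262) [78 90 96] [[-188.7 -168. ]] 426.1
(300, 270) [30 30 28] [[-97.4   5.3]] 156.5
(282, 282) [ 83  96 103] [[-206.2 -175.9]] 419.4
(288, 290) [43 44 46] [[-84.5  84.4]] -0.0
(330, 270) [48 48 49] [[-76.5 -44.4]] 197.2
(345, 290) [ 84 199 236] [[-38.4 -27. ]] 99.2
(326, 250) [75 87 93] [[-167.5 -184.2]] 445.1
(300, 285) [85 93 98] [[-89.8  24.5]] 90.2
(316, 296) [198 217 224] [[-82.5 -12.9]] 99.9
(310, 230) [[-32.9  35.6]] 99.3
(320, 240) [[-7.5 21.7]] 98.4
(300, 250) [[-41.   -9.6]] 101.4
(326, 225) [[-4.3 54.7]] 98.8
```

View pics/m_d.png

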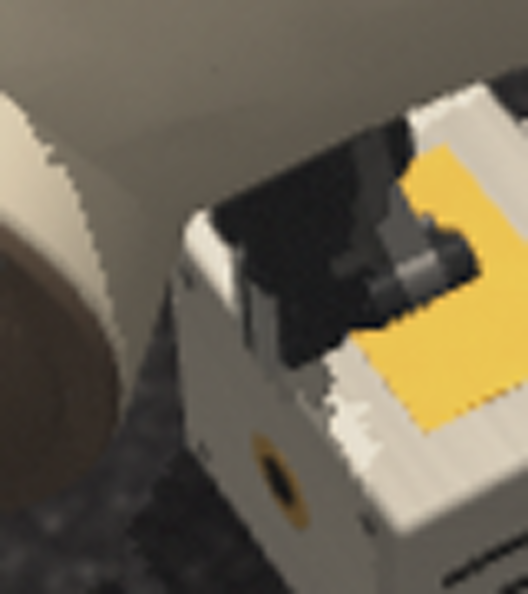

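```bash
python3 - <<'E'
from h import *
s=cv2.imread('pics/m_scene.png');d=np.load('pics/m_scene.npy')
for v in (276,280,284,287,289,291):
  for u in (303,306,309,312,316,320,326,332):
    P=dep('scene',[(u,v)],d);b=toboard(P)[0];print((u,v),s[v,u].mean().round(),'(%.0f %.0f %.0f)'%(b[0],b[1],P[0,2]),end=' ')
  print()
s,M=tool();print(s['position'],s['clock'],s['contact_force'],M.round(3))
P=toboard(onz('top',[(260+190/2.8,180+115/2.8),(260+148/2.8,180+262/2.8)],100));print(P)
print(proj('scene',np.r_[s['position']]),proj('top',np.r_[s['position']]))
E
```

```text
(303, 276) 33.0 (-100 -7 158) (306, 276) 26.0 (-96 -10 159) (309, 276) 27.0 (-93 -13 159) (312, 276) 26.0 (-92 -21 168) (316, 276) 47.0 (-98 -42 196) (320, 276) 29.0 (-95 -49 202) (326, 276) 125.0 (-89 -53 203) (332, 276) 55.0 (-81 -57 201) 
(303, 280) 81.0 (-97 -1 138) (306, 280) 63.0 (-94 -5 140) (309, 280) 28.0 (-98 -21 162) (312, 280) 27.0 (-97 -30 172) (316, 280) 26.0 (-98 -42 186) (320, 280) 30.0 (-98 -53 200) (326, 280) 37.0 (-91 -58 200) (332, 280) 165.0 (-312 -422 787) 
(303, 284) 81.0 (-97 -1 129) (306, 284) 80.0 (-94 -4 130) (309, 284) 28.0 (-92 -10 136) (312, 284) 28.0 (-98 -29 162) (316, 284) 27.0 (-97 -40 175) (320, 284) 26.0 (-98 -53 191) (326, 284) 170.0 (-58 -2 100) (332, 284) 172.0 (-50 -8 101) 
(303, 287) 67.0 (-97 -0 120) (306, 287) 79.0 (-94 -4 122) (309, 287) 30.0 (-93 -11 129) (312, 287) 28.0 (-86 -9 122) (316, 287) 96.0 (-73 3 98) (320, 287) 173.0 (-69 -2 101) (326, 287) 171.0 (-60 -6 99) (332, 287) 172.0 (-52 -11 99) 
(303, 289) 84.0 (-90 15 90) (306, 289) 79.0 (-94 -4 117) (309, 289) 29.0 (-93 -10 123) (312, 289) 52.0 (-87 -9 117) (316, 289) 193.0 (-76 -2 101) (320, 289) 169.0 (-70 -5 99) (326, 289) 171.0 (-63 -11 101) (332, 289) 172.0 (-55 -16 102) 
(303, 291) 93.0 (-91 14 87) (306, 291) 79.0 (-94 -4 111) (309, 291) 84.0 (-86 2 98) (312, 291) 91.0 (-82 0 97) (316, 291) 195.0 (-78 -5 100) (320, 291) 194.0 (-72 -8 100) (326, 291) 171.0 (-65 -14 101) (332, 291) 172.0 (-57 -18 100) 
[511.12344595  97.78367733  75.92754141] 12.75 [-0.82936665  0.66534007 -0.00981141] [[-0.282 -0.959 -0.   ]
 [-0.959  0.282 -0.   ]
 [ 0.     0.    -1.   ]]
[[ -2.89512463  63.42138892]
 [ -2.36617328 -48.29142268]]
[[308.84819124 298.81689066]] [[280.75757195 238.6132394 ]]
```

The fingers still end at z≈105 by scene depth (pixel (308,290)) though the TCP reads 76, so fingertips seem ~28 mm above the reported TCP. Quick gentle touch on the block's top to calibrate.

Request:
drive_tool --pt "0 0 0.002 0 0.0" --pt "0 0 0.002 0 0.0" --pt "0 0 0.001 0 0.0"

```text
clock: 13.05
position: [511.2, 98.1, 70.6]
ee_rot: [-0.599, 0.8, 0.0, -0.0]
contact_force: [-0.7, 0.3, -0.5]
gripper_width: -0.1
```

```bash
python3 - <<'E'
from h import *
go(507.5,173,34)
E
```

```text
clock 13.05 pos [511.2  98.1  70.6] yaw -106.35 F [-0.7  0.3 -0.5] w -0.1
tool shift mm [-70.9  24.6  36.6] board pos [[-87.2   2.8]]
```

Request:
drive_tool --pt "0 0 0.001 0 0.0" --pt "0 0 0.001 0 0.0" --pt "0 0 0.001 0 0.0"

```text
clock: 13.35
position: [511.3, 98.1, 67.9]
ee_rot: [-0.599, 0.8, -0.0, -0.0]
contact_force: [-0.1, 0.1, -0.0]
gripper_width: 0.6
```

```bash
python3 - <<'E'
from h import *
go(507.5,173,34)
im,_=grab('top','n');s,d=grab('scene','n')
cv2.imwrite('pics/n_d.png',cv2.resize(s[215:335,255:375],None,fx=5,fy=5,interpolation=cv2.INTER_CUBIC))
for v in range(284,302,2):
  for u in (300,303,306,309,312):
    P=dep('scene',[(u,v)],d);b=toboard(P)[0];print((u,v),s[v,u].mean().round(),'(%.0f %.0f %.0f)'%(b[0],b[1],P[0,2]),end=' ')
  print()
E
```

```text
clock 13.35 pos [511.3  98.1  67.9] yaw -106.34 F [-0.1  0.1 -0. ] w 0.6
tool shift mm [-70.8  24.8  33.9] board pos [[-87.3   3. ]]
(300, 284) 87.0 (-96 11 114) (303, 284) 81.0 (-97 -1 129) (306, 284) 56.0 (-94 -4 130) (309, 284) 31.0 (-99 -23 156) (312, 284) 28.0 (-98 -31 165) 
(300, 286) 89.0 (-98 8 113) (303, 286) 79.0 (-98 -1 124) (306, 286) 76.0 (-94 -4 125) (309, 286) 32.0 (-100 -24 153) (312, 286) 28.0 (-98 -30 159) 
(300, 288) 84.0 (-90 24 83) (303, 288) 80.0 (-98 -1 118) (306, 288) 76.0 (-95 -5 120) (309, 288) 29.0 (-92 -10 125) (312, 288) 26.0 (-99 -31 155) 
(300, 290) 92.0 (-90 25 76) (303, 290) 72.0 (-97 1 111) (306, 290) 79.0 (-95 -4 115) (309, 290) 27.0 (-93 -11 121) (312, 290) 30.0 (-87 -8 114) 
(300, 292) 93.0 (-90 26 69) (303, 292) 85.0 (-90 16 81) (306, 292) 78.0 (-94 -3 108) (309, 292) 28.0 (-93 -11 117) (312, 292) 54.0 (-87 -9 109) 
(300, 294) 93.0 (-90 27 62) (303, 294) 92.0 (-90 15 77) (306, 294) 80.0 (-95 -4 104) (309, 294) 81.0 (-89 -2 97) (312, 294) 90.0 (-86 -6 99) 
(300, 296) 94.0 (-91 25 59) (303, 296) 92.0 (-90 17 68) (306, 296) 92.0 (-90 6 83) (309, 296) 81.0 (-90 -3 94) (312, 296) 90.0 (-87 -9 99) 
(300, 298) 95.0 (-91 27 51) (303, 298) 93.0 (-89 18 61) (306, 298) 93.0 (-90 6 77) (309, 298) 80.0 (-90 -3 88) (312, 298) 114.0 (-89 -12 98) 
(300, 300) 95.0 (-90 28 44) (303, 300) 86.0 (-89 19 55) (306, 300) 93.0 (-90 8 69) (309, 300) 86.0 (-90 -3 82) (312, 300) 93.0 (-89 -12 93)
```

View pics/n_d.png

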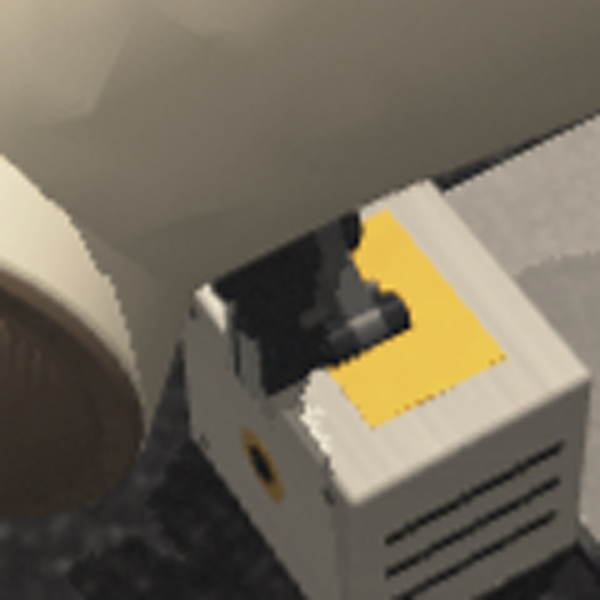

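Request:
drive_tool --pt "0 0 0.001 0 0.0" --pt "0 0 0.001 0 0.0" --pt "0 0 0.001 0 0.0" --pt "0 0 0.001 0 0.0"

```text
clock: 13.85
position: [511.5, 98.1, 65.7]
ee_rot: [-0.6, 0.8, -0.0, -0.0]
contact_force: [-6.1, 0.5, 16.1]
gripper_width: -0.0
```

```bash
python3 - <<'E'
from h import *
go(507.5,173,34)
E
```

```text
clock 13.85 pos [511.5  98.1  65.7] yaw -106.3 F [-6.1  0.5 16.1] w -0.0
tool shift mm [-70.8  24.9  31.7] board pos [[-87.3   3.1]]
```

Touch at TCP z≈66, so the real tip is ~34 mm above the reported TCP; I'll plan with that. Retreat and go in with the tip at ~86 mm.

Request:
drive_tool --pt "0 0 -0.014 0 0.0" --pt "-0.03 0 0 0 0.0" --pt "-0.015 -0.002 0 0 0.0" --pt "0 0 0.015 0 0.0" --pt "0 0 0.011 0 0.0" --pt "0 0 0 0 0.0"

```text
clock: 14.45
position: [524.2, 139.8, 49.8]
ee_rot: [-0.599, 0.801, 0.0, -0.003]
contact_force: [-0.2, -0.4, 0.0]
gripper_width: -0.2
```

```bash
python3 - <<'E'
from h import *
go(507.5,173,34)
im,_=grab('top','o');s,d=grab('scene','o');blocktop('o')
cv2.imwrite('pics/o_d.png',cv2.resize(s[215:335,235:375],None,fx=5,fy=5,interpolation=cv2.INTER_CUBIC))
E
```

```text
clock 14.45 pos [524.2 139.8  49.8] yaw -106.37 F [-0.2 -0.4  0. ] w -0.2
tool shift mm [-27.2  25.3  15.8] board pos [[-130.9    3.6]]
[[-88.8 -49.3]
 [-89.4  59.3]
 [  0.1  59.4]
 [  0.1 -49.2]] centre [-44.5   5. ]
```

View pics/o_d.png

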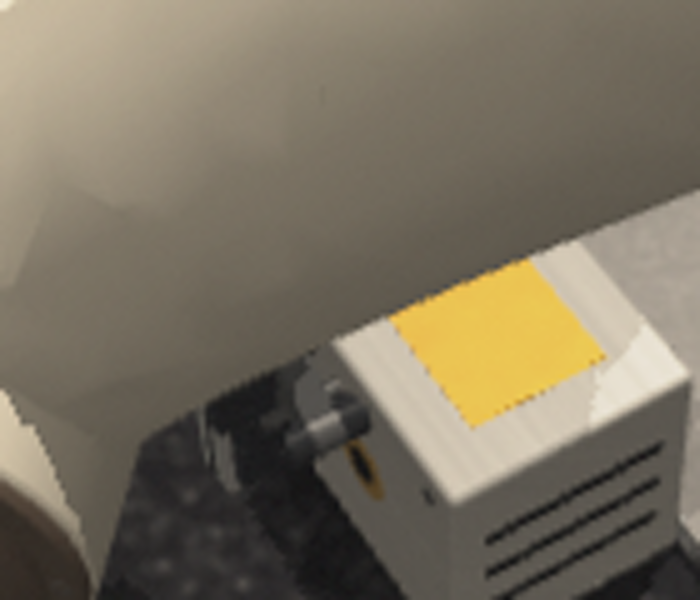

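```bash
python3 - <<'E'
from h import *
s=cv2.imread('pics/o_scene.png');d=np.load('pics/o_scene.npy')
for v in range(290,320,3):
  for u in (274,277,280,283,286,290,294,298,302,306):
    P=dep('scene',[(u,v)],d);b=toboard(P)[0];print(s[v,u].mean().round().astype(int),'(%.0f %.0f %.0f)'%(b[0],b[1],P[0,2]),end=' ')
  print()
S=arm.read_state()['position'];print(proj('scene',S),toboard(S))
E
```

```text
90 (-216 -180 420) 87 (-214 -181 419) 86 (-211 -181 418) 85 (-208 -179 413) 60 (-139 -31 181) 42 (-136 -36 185) 52 (-132 -41 188) 81 (-127 -42 185) 81 (-90 18 84) 125 (-89 6 98) 
86 (-215 -176 410) 86 (-212 -176 408) 61 (-140 -11 151) 29 (-133 -4 136) 28 (-129 -6 136) 40 (-126 -13 141) 78 (-134 -45 187) 81 (-128 -45 183) 60 (-120 -40 170) 82 (-90 6 90) 
78 (-211 -166 391) 30 (-143 -4 136) 27 (-141 -11 143) 27 (-136 -11 139) 27 (-132 -13 139) 39 (-137 -37 172) 64 (-135 -45 181) 81 (-130 -48 181) 49 (-126 -51 180) 66 (-121 -53 179) 
57 (-115 81 0) 32 (-312 -422 787) 28 (-141 -9 134) 28 (-137 -12 134) 29 (-136 -19 142) 50 (-140 -41 173) 48 (-137 -48 178) 133 (-132 -52 180) 104 (-128 -54 180) 40 (-123 -56 178) 
46 (-118 76 -1) 68 (-142 2 112) 73 (-139 -2 115) 30 (-143 -24 145) 28 (-142 -33 157) 25 (-143 -47 175) 69 (-139 -53 179) 80 (-135 -55 179) 64 (-129 -55 174) 46 (-123 -56 170) 
44 (-120 71 -2) 50 (-141 5 100) 79 (-139 -2 107) 35 (-144 -24 138) 28 (-143 -32 149) 30 (-144 -49 171) 41 (-141 -56 178) 40 (-136 -58 176) 80 (-91 22 37) 25 (-92 5 60) 
40 (-123 66 -2) 36 (-142 6 90) 79 (-140 -1 98) 31 (-138 -8 106) 28 (-143 -31 139) 28 (-142 -44 156) 29 (-142 -57 172) 87 (-90 39 5) 85 (-90 23 26) 32 (-91 7 47) 
45 (-126 60 -1) 45 (-122 56 -0) 78 (-141 -4 94) 36 (-138 -7 96) 36 (-133 -8 93) 30 (-103 45 -2) 23 (-97 40 -0) 21 (-92 36 0) 84 (-90 24 15) 81 (-90 9 35) 
53 (-129 54 -0) 42 (-125 51 -0) 46 (-121 47 1) 44 (-117 45 0) 27 (-112 42 0) 27 (-106 39 -1) 23 (-101 35 0) 25 (-94 33 -2) 60 (-90 26 4) 84 (-90 10 26) 
40 (-133 47 1) 41 (-127 48 -4) 40 (-124 42 2) 41 (-119 41 -2) 34 (-115 38 -2) 30 (-109 34 -1) 28 (-103 30 -1) 30 (-98 26 -0) 24 (-92 23 -1) 84 (-91 10 15) 
[[284.61948443 319.04410274]] [[-131.77102865    4.86295993]]
```

Depth confirms the finger ends at z≈87 (pixel (283,312)) with TCP z 50, sideways consistent. Block unmoved and square. Push now.

Request:
drive_tool --pt "0.015 0 0 0 0.0" --pt "0.01 0 0 0 0.0" --pt "0.004 0 0 0 0.0" --pt "0.003 0 0 0 0.0" --pt "0.003 0 0 0 0.0" --pt "0.003 0 -0.001 0 0.0" --pt "0.003 0 -0.002 0 0.0" --pt "0.003 0 -0.002 0 0.0"

```text
clock: 15.35
position: [517.5, 103.2, 60.0]
ee_rot: [-0.6, 0.8, 0.0, 0.006]
contact_force: [-3.8, 14.6, 10.5]
gripper_width: -0.1
```

```bash
cat >> h.py <<'E'
def look(tag):
    im,_=grab('top',tag);s,_=grab('scene',tag)
    cv2.imwrite(f'pics/{tag}_c.png',np.hstack([cv2.resize(im[170:320,260:400],(400,429)),cv2.resize(s[200:400,250:450],(400,429))]))
E
python3 - <<'E'
from h import *
go(507.5,173,34);look('p')
E
```

```text
clock 15.35 pos [517.5 103.2  60. ] yaw -106.27 F [-3.8 14.6 10.5] w -0.1
tool shift mm [-64.   29.4  26.5] board pos [[-93.9   7.5]]
```

View pics/p_c.png

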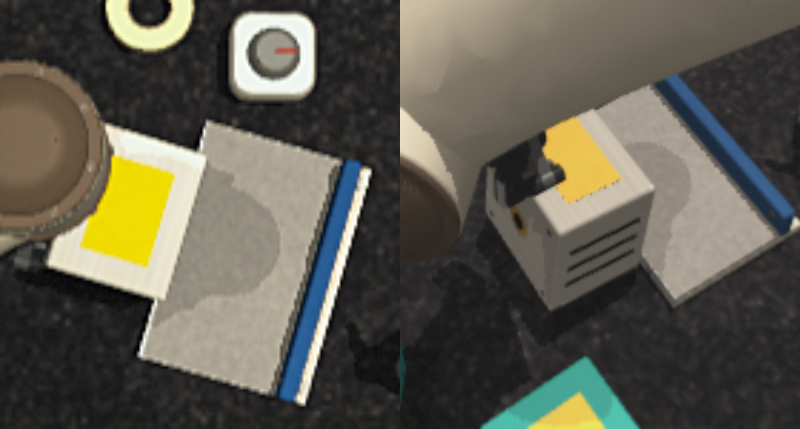

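Block is tipping (top edge over the bed at crop (205,155)), square. Continue.

Request:
drive_tool --pt "0.004 0 -0.001 0 0.0" --pt "0.004 0 -0.001 0 0.0" --pt "0.004 0 -0.002 0 0.0" --pt "0.004 0 -0.002 0 0.0" --pt "0.004 0 -0.002 0 0.0"

```text
clock: 15.95
position: [516.0, 86.5, 71.4]
ee_rot: [-0.601, 0.799, -0.001, 0.012]
contact_force: [-4.6, 20.0, 21.1]
gripper_width: 0.4
```

```bash
python3 - <<'E'
from h import *
go(507.5,173,34);look('q')
E
```

```text
clock 15.95 pos [516.   86.5  71.4] yaw -106.14 F [-4.6 20.  21.1] w 0.4
tool shift mm [-80.1  32.8  38.2] board pos [[-77.4  10.7]]
```

View pics/q_c.png

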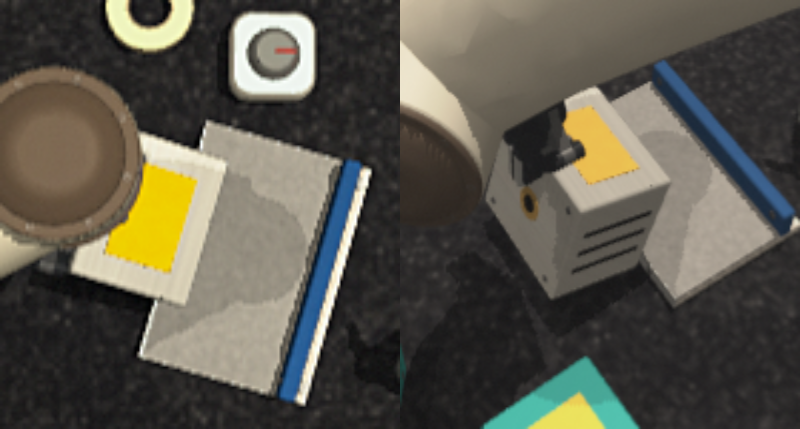

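Tipped about 18°, still parallel to the edge. Continue with more rise.

Request:
drive_tool --pt "0.004 0.001 -0.005 0 0.0" --pt "0.004 0 -0.004 0 0.0" --pt "0.004 0 -0.003 0 0.0" --pt "0.004 0 -0.003 0 0.0" --pt "0.004 0 -0.003 0 0.0"

```text
clock: 16.55
position: [502.5, 60.6, 84.1]
ee_rot: [-0.6, 0.8, -0.0, 0.002]
contact_force: [1.9, 1.1, 1.1]
gripper_width: -0.1
```

```bash
python3 - <<'E'
from h import *
go(507.5,173,34);look('r')
E
```

```text
clock 16.55 pos [502.5  60.6  84.1] yaw -106.32 F [1.9 1.1 1.1] w -0.1
tool shift mm [-109.2   26.9   50.2] board pos [[-48.8   5.1]]
```

View pics/r_c.png

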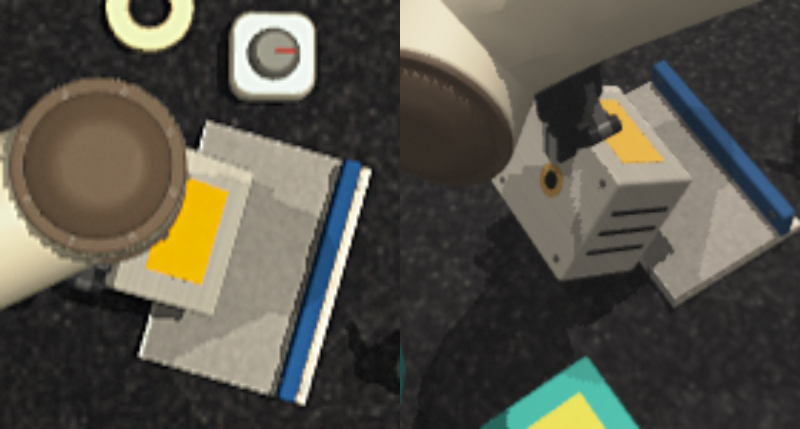

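Tipped ~35°, finger near the upper rear face, square. Continue forward.

Request:
drive_tool --pt "0.005 0 -0.002 0 0.0" --pt "0.005 0 -0.001 0 0.0" --pt "0.005 0 -0.001 0 0.0" --pt "0.005 0 0 0 0.0" --pt "0.005 0 0 0 0.0" --pt "0.005 0 0 0 0.0"

```text
clock: 17.25
position: [492.2, 30.7, 87.0]
ee_rot: [-0.599, 0.801, 0.0, -0.001]
contact_force: [1.3, -0.4, 4.7]
gripper_width: 0.0
```

```bash
python3 - <<'E'
from h import *
go(507.5,173,34);look('s')
E
```

```text
clock 17.25 pos [492.2  30.7  87. ] yaw -106.36 F [ 1.3 -0.4  4.7] w 0.0
tool shift mm [-140.9   25.3   52.9] board pos [[-17.2   3.6]]
```

View pics/s_c.png

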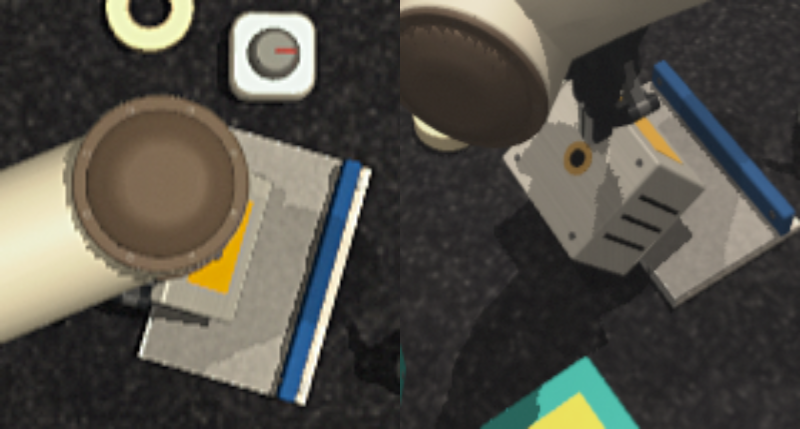

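~55°; now on and down over the head end.

Request:
drive_tool --pt "0.006 0 0 0 0.0" --pt "0.006 0 0 0 0.0" --pt "0.006 0 0.001 0 0.0" --pt "0.006 0 0.002 0 0.0" --pt "0.005 0 0.002 0 0.0" --pt "0.005 0 0.003 0 0.0" --pt "0.004 0 0.003 0 0.0"

```text
clock: 18.05
position: [480.5, -8.4, 80.0]
ee_rot: [-0.6, 0.8, -0.001, -0.004]
contact_force: [-12.7, -8.8, 39.5]
gripper_width: 0.1
```

```bash
python3 - <<'E'
from h import *
go(507.5,173,34);look('t')
E
```

```text
clock 18.05 pos [480.5  -8.4  80. ] yaw -106.2 F [-12.7  -8.8  39.5] w 0.1
tool shift mm [-182.    24.5   44.7] board pos [[23.6  3.3]]
```

View pics/t_c.png

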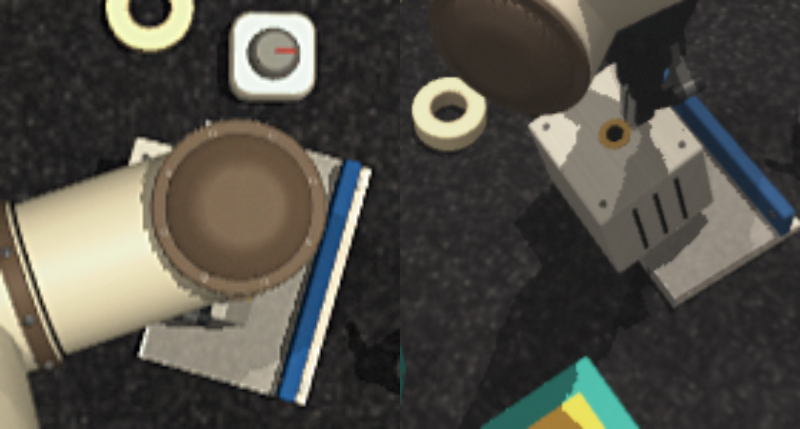

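Tilt ~70°, resting on the edge; contact 40 N, so ease up and go nearer the head end before pressing down.

Request:
drive_tool --pt "0 0 -0.006 0 0.0" --pt "0.01 0 -0.003 0 0.0" --pt "0.01 0 0 0 0.0" --pt "0.003 0 0.002 0 0.0" --pt "0 0 0.002 0 0.0"

```text
clock: 18.65
position: [475.0, -27.7, 80.2]
ee_rot: [-0.599, 0.801, 0.0, -0.001]
contact_force: [0.4, 0.7, -0.2]
gripper_width: -0.3
```

```bash
python3 - <<'E'
from h import *
go(507.5,173,34);look('u')
E
```

```text
clock 18.65 pos [475.  -27.7  80.2] yaw -106.42 F [ 0.4  0.7 -0.2] w -0.3
tool shift mm [-201.7   25.5   46.1] board pos [[43.7  3.5]]
```

View pics/u_c.png

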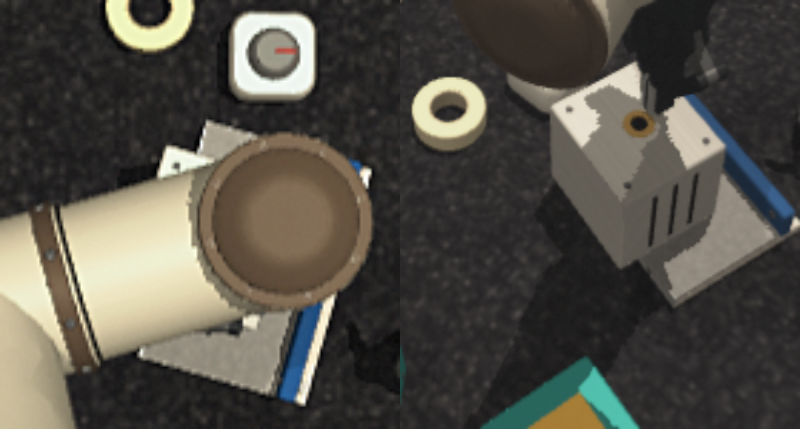

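The block appears flat with port up (scene crop (640,122)). Raise, retreat, and measure.

Request:
drive_tool --pt "0 0 -0.02 0 0.0" --pt "-0.03 0 -0.01 0 0.03" --pt "-0.045 0 0 0 0.03" --pt "-0.045 0 0 0 0.03" --pt "-0.04 0 0 0 0.03" --pt "0 0 0 0 0.03"

```text
clock: 19.35
position: [522.6, 131.0, 110.7]
ee_rot: [-0.601, 0.799, -0.0, 0.001]
contact_force: [-0.5, -0.6, -0.2]
gripper_width: 30.1
```

```bash
python3 - <<'E'
from h import *
go(507.5,173,34);look('v');blocktop('v',104,(270,195,380,310))
E
```

```text
clock 19.35 pos [522.6 131.  110.7] yaw -106.05 F [-0.5 -0.6 -0.2] w 30.1
tool shift mm [-36.1  26.2  76.7] board pos [[-122.     4.6]]
[[-23.2 -50.5]
 [-23.   58.1]
 [ 75.9  57.9]
 [ 75.  -50.8]] centre [26.2  3.7]
```

View pics/v_c.png

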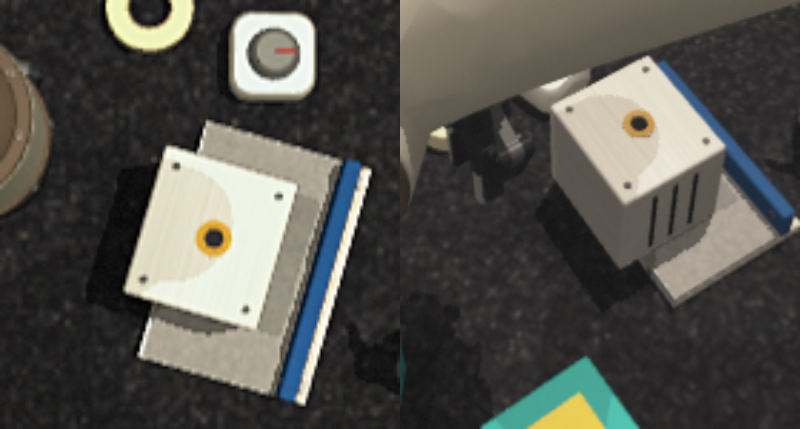

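Flat on the board, port up (top crop (214,238)), square, 23 mm overhang, y≈+4. Now go low behind it and slide it home.

Request:
drive_tool --pt "0 0.001 0.03 0 0.03" --pt "0 0 0.03 0 0.03" --pt "0 0 0.017 0 0.03" --pt "0.03 0 0 0 0.03" --pt "0.03 0 0 0 0.03" --pt "0.015 0 0 0 0.03" --pt "0.005 0 0 0 0.03" --pt "0.003 0 0 0 0.03" --pt "0.003 0 0 0 0.03" --pt "0.003 0 0 0 0.03" --pt "0.003 0 0 0 0.03"

```text
clock: 20.55
position: [494.8, 39.4, 34.2]
ee_rot: [-0.6, 0.8, -0.0, 0.001]
contact_force: [0.9, 4.7, -0.5]
gripper_width: 30.0
```

```bash
python3 - <<'E'
from h import *
go(507.5,173,34);look('w')
E
```

```text
clock 20.55 pos [494.8  39.4  34.2] yaw -106.27 F [ 0.9  4.7 -0.5] w 30.0
tool shift mm [-131.8   25.3    0.3] board pos [[-26.3   3.7]]
```

View pics/w_c.png

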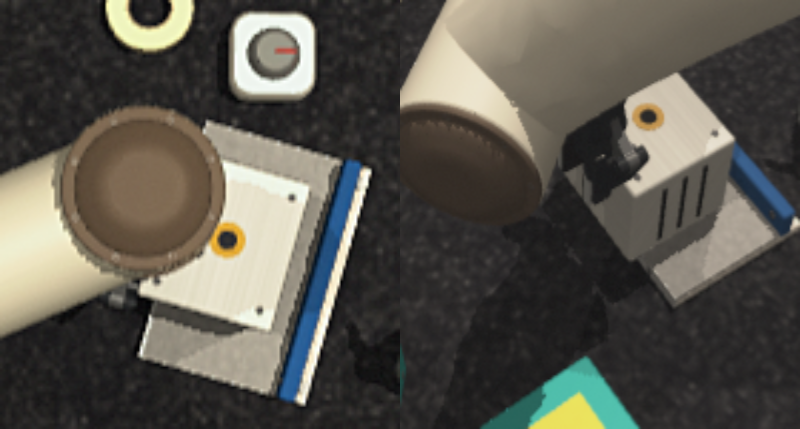

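Sliding smoothly at ~5 N and square. Continue 25 mm more to the stop.

Request:
drive_tool --pt "0.003 0 0 0 0.03" --pt "0.003 0 0 0 0.03" --pt "0.003 0 0 0 0.03" --pt "0.003 0 0 0 0.03" --pt "0.003 0 0 0 0.03" --pt "0.003 0 0 0 0.03" --pt "0.002 0 0 0 0.03" --pt "0.002 0 0 0 0.03" --pt "0.002 0 0 0 0.03" --pt "0.001 0 0 0 0.03" --pt "0 0 0 0 0.03"

```text
clock: 21.75
position: [487.5, 15.6, 34.3]
ee_rot: [-0.599, 0.801, 0.0, 0.001]
contact_force: [1.1, 8.0, -0.1]
gripper_width: 30.4
```

```bash
python3 - <<'E'
from h import *
go(507.5,173,34);look('x')
E
```

```text
clock 21.75 pos [487.5  15.6  34.3] yaw -106.4 F [ 1.1  8.  -0.1] w 30.4
tool shift mm [-156.7   25.3    0.6] board pos [[-1.4  3.4]]
```

View pics/x_c.png

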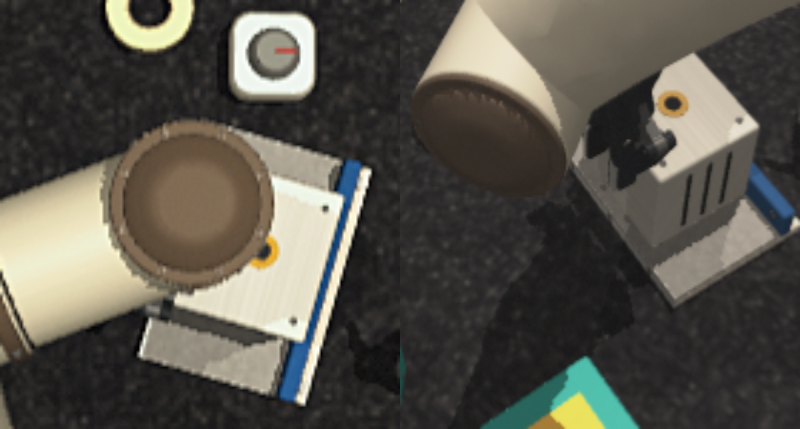

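The block meets the stop (top crop (340,230)); press until the force rises.

Request:
drive_tool --pt "0.001 0 0 0 0.03" --pt "0.001 0 0 0 0.03" --pt "0.001 0 0 0 0.03" --pt "0.001 0 0 0 0.03" --pt "0 0 0 0 0.03"

```text
clock: 22.35
position: [487.8, 15.1, 35.3]
ee_rot: [-0.599, 0.801, 0.001, 0.004]
contact_force: [-2.9, 24.2, 6.5]
gripper_width: 30.0
```

```bash
python3 - <<'E'
from h import *
go(507.5,173,34)
E
```

```text
clock 22.35 pos [487.8  15.1  35.3] yaw -106.42 F [-2.9 24.2  6.5] w 30.0
tool shift mm [-157.    25.7    2.4] board pos [[-1.   3.8]]
```

Firm against the stop at 24 N with no further travel. Ease off, retreat straight, rise, and check.

Request:
drive_tool --pt "-0.003 0 0 0 0.03" --pt "-0.004 0 0 0 0.03" --pt "-0.02 0 0 0 0.03" --pt "-0.045 0 0 0 0.03" --pt "-0.045 0 -0.02 0 0.03" --pt "-0.02 0 -0.04 0 0.03" --pt "0 0 -0.04 0 0.03" --pt "0 0 -0.04 0 0.03" --pt "0 0 0 0 0.03"

```text
clock: 23.25
position: [526.8, 142.3, 179.6]
ee_rot: [-0.6, 0.8, -0.002, 0.004]
contact_force: [1.4, -0.0, -0.3]
gripper_width: 30.1
```

```bash
python3 - <<'E'
from h import *
go(507.5,173,34);look('y');P=blocktop('y',104,(270,195,400,315))
d=np.load('pics/y_top.npy');t=cv2.imread('pics/y_top.png')
for n,uv in (('timer',(356,189)),('tape',(323,172)),('soap',(421,296))): print(n,dep('top',[uv],d).round(1), np.abs(t[uv[1]-12:uv[1]+12,uv[0]-12:uv[0]+12].astype(int)-cv2.imread('pics/a_top.png')[uv[1]-12:uv[1]+12,uv[0]-12:uv[0]+12]).mean().round(1))
for uv in [(345,235),(325,250),(330,270),(352,245)]: print(dep('top',[uv],d).round(1)[0,2],end=' ')
cv2.imwrite('pics/y_e.png',cv2.resize(t[150:330,290:440],None,fx=3.3,fy=3.3))
E
```

```text
clock 23.25 pos [526.8 142.3 179.6] yaw -106.3 F [ 1.4 -0.  -0.3] w 30.1
tool shift mm [-23.4  28.3 145.5] board pos [[-134.1    5.4]]
[[ 11.5 -49.5]
 [ 11.1  58.8]
 [109.5  59.4]
 [109.3 -49.1]] centre [60.3  4.9]
timer [[620.5 -63.2  47. ]] 0.8
tape [[662.4   7.5  22.1]] 1.3
soap [[ 394.  -178.8  155.5]] 1.3
107.2 18.3 105.6 107.3
```

View pics/y_e.png

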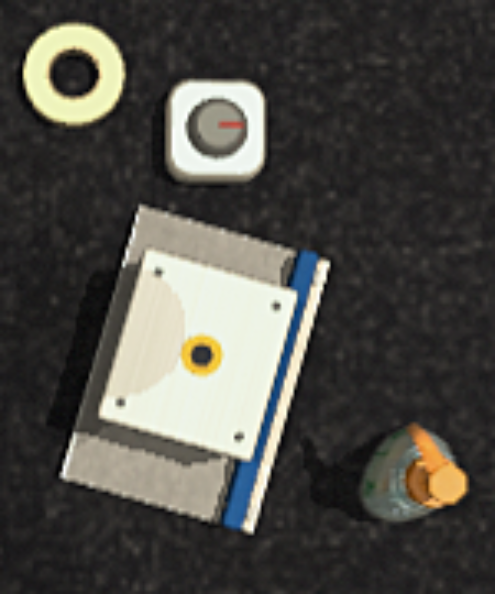

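View pics/y_c.png

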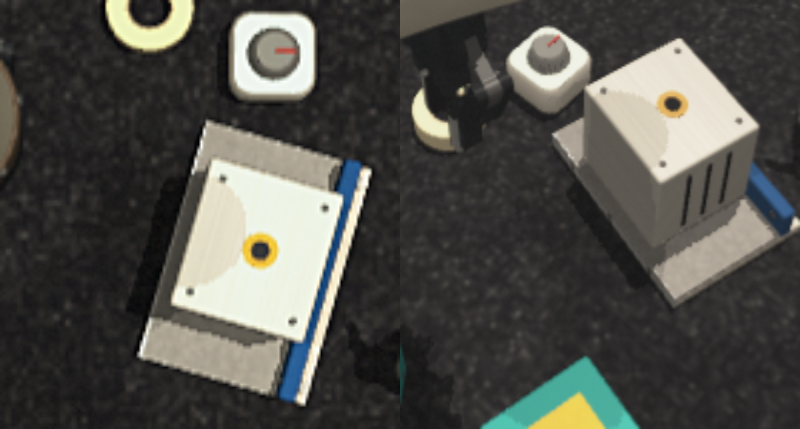

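Block lies port up (top crop (260,251)), head at x≈109.4 of 110, within about 0.3° of square, y≈+5 mm; timer, tape and soap are unchanged, and the gripper is clear.

```bash
python3 -c "
from bench import arm
print(arm.job_done(), arm.read_state()['clock'])"
```

```text
the job is handed in; nothing more can be done
the job is handed in; nothing more can be done
```

I pushed the aluminium block square against the steel edge, tipped it over the edge onto the board with its port up, and slid it home against the blue stop. I then backed the gripper clear and handed the job in at about 23 s.

**Last checks:**
- **Against the stop:** the block met the stop at 24 N with no further travel. The camera puts its head end at 109.4 of 110 mm.
- **Square:** within about 0.3°.
- **Sideways:** about 5 mm off the board's middle, towards the timer.
- **Other objects:** the timer, tape roll and soap bottle show no measurable shift. The tape depth reading differed by 6 mm in height, but the picture there is unchanged.

**What did not go cleanly:**
- **First squaring:** it came loose when I backed off, so I repeated the push and re-measured the block flush before tipping it.
- **First high pushes:** the first two passed over the block's top without moving it. By touch and depth, the real fingertips sit about 34 mm above the reported TCP, so I went lower and it tipped.
- **Low push height:** because of that same offset, my low pushes met the block higher up than I intended, about 65 to 70 mm, though it still slid rather than tipped.
- **Force peak:** pressing the leaning block down with the fingertips read about 42 N in all at the end of that move, 39.5 N of it vertical. That was finger contact, not the arm or gripper body. I eased off, and the block then went down.

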